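Hang the craft hoop on the snap hook

TASK

Lift the larger plywood hoop out of its rack by the rim and hang it on the high J-hook of the stand, pushing the rim down with the gripper (not dropping it) past the spring keeper until it is fully seated and the keeper has snapped out above it, then let go. Be gentle with the hook: never load it with more than 20 N. Leave the smaller hoop, the paint bottles, the cardboard rings and the glue jar alone.

Things in the scene. Friction and masses are not known exactly. Their poses are not given: they have to be found in the camera images.
- hoop_centre (a point): Centre of the larger plywood hoop, 200 mm across, 0.2 to 0.4 kg, standing upright in a rack slot; x is its axis, z up. Rim 40 mm wide radially: a flat flange 8 mm thick from radius 68 to 100 mm (pinch it from above at the hoop's top) and an inner bead 14 mm thick from radius 60 to 68 mm, centred on the flange. Open inside.
- hoop_top (a point): Topmost point of the larger hoop's rim, 100 mm above its centre. Keep the fingertips within the outer 17 mm of the rim, as the hook's prongs reach 19 mm up beside the seated rim.
- small_hoop_centre (a point): Centre of the smaller hoop, 130 mm across, 8 mm thick, upright in the other slot of the same rack, 56 mm from the larger one; its top is 70 mm lower. Leave it.
- rack: Fixed wooden rack, 150 x 150 mm, origin centred under it. Two slots run along its y, at x = -28 and +28 mm, 10 mm wide; slot floor 15 mm above the table, slot walls up to 43 mm. Either hoop may be in either slot.
- stand: Fixed steel stand; origin on the table straight below the middle of the hook's seat; base 12 mm thick, post at x = +85 mm. The J-hook points to the stand's -x, open to above. It was clamped by hand with its seat 200 to 250 mm above the table: this height is not measured, find it by feel or sight. Nothing is over 19 mm above the seat or past x = -20 mm. Under load the hook gives 1 mm per 8 N.
- keeper (a joint): Spring keeper jutting from the rear prong into the throat: 0 m out (to x = +1.5 mm), 0.0095 m pushed right back. Its top slopes 45 degrees up to the rear; its lower edge is 8.6 mm above the seat. Getting the bead past takes about 5 to 11 N downward over about 9 mm, more than the hoop's weight; it then snaps out above the bead as the rim meets the seat.
- seat (a joint): Soft pad in the seat of the hook: 0 m up, 0.003 m pressed flush, which the weight of the hoop does once its rim is on the firm seat. Throat over the seat 20 mm wide, between the upturned tip (from x = -10 mm in the stand's frame, leaning outward above 8 mm) and the rear prong (from x = +10 mm, 16 mm high). A seated hoop has its axis along the stand's x and its centre 60 mm below the seat.
- paint_a: Paint bottle, 54 mm across, 125 mm tall, origin under it. Bystander.
- paint_b: Paint bottle, 54 mm across, 125 mm tall, origin under it. Bystander.
- tube_a: Cardboard ring standing on its end, 46 mm across, 40 mm tall, origin under it. Bystander.
- tube_b: Cardboard ring as tube_a. Bystander.
- tube_c: Cardboard ring as tube_a. Bystander.
- jar: Glue jar with a lid, 70 mm across, 80 mm tall, origin under it. Bystander.
Mind the look-alikes: they are no part of the job. What is shaped like the part that bears hoop_centre but turquoise is not meant.

How it is judged (in metres and radians):
On the way, in this order (a step that is already met when the one before it is completed fails the run):
1. the larger hoop is lifted clear of the rack (height (world z) of hoop_centre above 0.148 m and contact force between hoop and rack below 0.05 N), for 0.1 s.
2. the hoop's rim, while the gripper holds or pushes the hoop, presses the spring keeper back (value of joint keeper above 0.0015 m and contact force between hoop and stand above 1 N and contact force between the fingers and hoop above 1 N), for 0.02 s.
At the end, for the whole second after the job is handed in: The larger hoop hangs still (< 0.05 m/s) on the hook: the seat pad pressed down by over 2 mm, the keeper sprung out (< 2 mm pushed back), the hoop's centre over 133 mm high and within 12 mm along and 15 mm across the hook of its middle, its axis within 0.25 rad of the hook's direction (value of joint seat above 0.002 m and value of joint keeper below 0.002 m and height (world z) of hoop_centre above 0.133 m and x of hoop_centre in the frame of stand between -0.012 and 0.012 m and y of hoop_centre in the frame of stand between -0.015 and 0.015 m and angle between the x axis of hoop_centre and the x axis of stand, either way round below 0.25 rad and linear speed of hoop below 0.05 m/s); the robot touches nothing.
It fails at once if the hook is loaded with more than 20 N by the hoop (contact force between hoop and stand above 20 N).
It fails at once if the gripper or arm presses on the stand or hook with more than 20 N (contact force between the arm and stand above 20 N).
It fails at once if the smaller hoop is taken from its place (distance of small_hoop_centre from where it was at the start of the episode above 0.03 m).
It fails at once if a bystander is shifted by more than 30 mm (distance of any of paint_a, paint_b, tube_a, tube_b, tube_c, jar from where it was at the start of the episode above 0.03 m).
It also fails if it takes over 58 s, if anything falls off the work surface, if the arm or the gripper's body presses on something with over 40 N, if the wrist force passes 120 N, or if a joint passes its speed limit or range.

ROBOT

A 6-joint arm with a two-finger parallel gripper is mounted at the origin on the work surface. World frame = base frame: x ahead of the robot, y to its left, z up, the work surface at z = 0. Lengths are in m, angles in degrees, forces in N, time in s.
With the tool pointing down it reaches from about 0.325 to 0.75 m from the base axis. Payload 7.6 kg.
Tool frame: the origin (TCP) lies midway between the tips of the shut fingers; the grasp point (between the pads) lies 19 mm behind it; z points along the fingers, y is the line along which they close (so a half turn about z gives the same grasp; the last joint's range is limited). The gripper opens to 85 mm and grips with 20 to 120 N. Pads are 22 mm wide; open, the fingers measure 114 mm over their backs; the gripper's body (76 mm by 85 mm) begins 54 mm behind the grasp point. The pads swing forward as they close: fully open they stand 13 mm farther back than shut.
Start: joints at [-68.486, 2.991, 80.254, -0, 96.75, -4.028], TCP at [0.226, -0.474, 0.231] pointing down, gripper open.
Joint ranges: [-166.34, 166.34], [-52.06, 124.39], [6.96, 135.62], [-60.46, 240.46], [14.63, 156.25], [-167.68, 167.68]. Speed limits (degrees/s): [147.25, 147.25, 172.46, 180, 180, 180].

INTERFACE

Orientations are given as a 3x3 rotation matrix whose columns are the frame's x, y, z axes.
In Python, from plant import manip gives the robot as it stands. The module is installed in compiled form; this text tells all that it offers.
- The arm moves only by the tool arm_command, never from a script. Its argument "steps" is a list of rows, each an object with "grip": the opening, from 0 (shut) to 1 (fully open); "xyz": the shift along the world's x, y, z in units of 50 mm (1.0 is 50 mm), a list of three; "twist": the turn about the world's z in degrees. A call has exactly 10 rows; each row is the pose to reach, as a shift and turn from the pose commanded when the call began; what a row does not reach only later rows make up. A row lasts 1/10 s, in which the tool goes at most 50 mm and 8.59 degrees, less where a joint would pass 70% of its speed; a pose out of reach is approached as far as the arm can. A call with a gripper value outside its range is refused whole. The fingers move at their own pace and stop on an object; "grip_force" is the grip in N (left out, the last holds). Time passes only in rows, so rows that repeat a pose let the fingers close, or fill a call up. It gives the time, the measured TCP pose, the force, the opening and the grip force at its end, in the units of the state.
- manip.sense(): the state, without advancing time (a new reading comes with each control period).
- manip.get_image(name): name is "scene" or "top"; returns a dict with "image" (400x640x3 uint8, blue, green, red), "fov_y" (degrees; the focal length in pixels is half the picture's height over the tangent of half this angle, whatever the lens; pixels are square), "cx", "cy" (the principal point, pixels), "view" (4x4, takes a point from world to camera coordinates). Camera axes: x right, y down, z forward; pixel columns grow to the right and rows downward; lengths in m; the calibration is good to about 2 mm. A picture is of the moment at which its call begins. There is no depth.
- manip.job_done(): hands the job in; it is judged then, once.
The state is a dict: "time_s": time; "joint_pos": joint angles; "dq": joint speeds; "effort": joint torques, N m; "eef_pos": TCP position; "eef_rot": TCP orientation; "wrist_force": force on the tool from outside, world axes, zero at the start; "torque": the same for the moment, N m; "finger_gap": finger opening in m; "grasp_force": force on a finger pad.
Only numpy, scipy, OpenCV 4.12 (cv2) and the standard library are available. Lean on these libraries where they do the work, as an engineer would, in place of code of your own. Each camera call takes 0.05 s, during which the arm holds its last target. There are 200 camera calls.

## Working session

There is one attempt and no reset: what is moved stays moved. The work goes in short steps, Python scripts to look and compute and a tool call to move; the robot and the scene stay as the last step left them, time stands still between calls to the robot, and variables do not carry over. Pictures are saved under pics/ and viewed, at most 10 in all, crops included, and the job is handed in when it is done.

Besides the shell and the picture viewer there is one more tool, called after "Emit:" by a JSON object that holds its "name" and its "arguments". arm_command: Moves the arm, as the interface text tells. Its arguments: {"type":"object","properties":{"steps":{"type":"array"},"grip_force":{"type":"number"}},"required":["steps"]}

```bash
mkdir -p pics
cat > h.py <<'E'
import numpy as np, cv2, pickle
from plant import manip
def shot(n,tag):
    d=manip.get_image(n); cv2.imwrite(f'pics/{tag}.png',d['image']); pickle.dump(d,open(f'{tag}.pkl','wb')); return d
def ray(d,u,v):
    f=d['image'].shape[0]/2/np.tan(np.radians(d['fov_y'])/2)
    V=np.array(d['view']);R=V[:3,:3];o=-R.T@V[:3,3]
    return o,R.T@np.array([(u-d['cx'])/f,(v-d['cy'])/f,1])
def atz(d,u,v,z):
    o,r=ray(d,u,v); return o+r*(z-o[2])/r[2]
def proj(d,p):
    f=d['image'].shape[0]/2/np.tan(np.radians(d['fov_y'])/2)
    V=np.array(d['view']);c=V[:3,:3]@np.array(p)+V[:3,3]
    return c[:2]/c[2]*f+[d['cx'],d['cy']]
E
python3 - <<'E'
from h import *
for n in('scene','top'):
    d=shot(n,n+'0'); print(n,d['fov_y'],d['cx'],d['cy'],np.round(d['view'],3).tolist(), ray(d,0,0)[0])
print(manip.sense())
E
```

```text
scene 55.00950462816776 317.85058157872817 194.42620995317324 [[-0.775, 0.631, 0.002, 0.351], [0.378, 0.467, -0.8, -0.097], [-0.506, -0.619, -0.601, 1.335], [0.0, 0.0, 0.0, 1.0]] [0.98450419 0.64999511 0.7239796 ]
top 49.7124107622319 320.36825527320195 200.76620673936762 [[0.006, -1.0, -0.004, 0.044], [-0.983, -0.006, -0.185, 0.517], [0.185, 0.005, -0.983, 1.442], [0.0, 0.0, 0.0, 1.0]] [0.24043149 0.0393927  1.51319156]
{'time_s': 0.1, 'joint_pos': array([-6.84848460e+01,  3.02423048e+00,  8.03069817e+01, -1.73508078e-03,
        9.67490827e+01, -4.02847156e+00]), 'dq': array([-0.05756104, -0.09200304, -0.00690445,  0.02638888, -0.03710169,
       -0.00071412]), 'effort': array([ 9.34190721e-04, -3.82581246e+01, -3.60986137e+01, -1.36068779e-04,
        4.73316119e-03,  5.22200043e-07]), 'eef_pos': array([ 0.22628977, -0.47343353,  0.23055292]), 'eef_rot': array([[ 9.02258771e-01,  4.31194638e-01, -5.41940276e-04],
       [ 4.31194973e-01, -9.02257848e-01,  1.29272985e-03],
       [ 6.84483142e-05, -1.40005877e-03, -9.99999018e-01]]), 'wrist_force': array([-0.34925751,  0.25257311, -0.27744399]), 'torque': array([-0.0245023 ,  0.00949684, -0.01264758]), 'grasp_force': 0.0, 'finger_gap': 0.0853146007035348}
```

View pics/scene0.png

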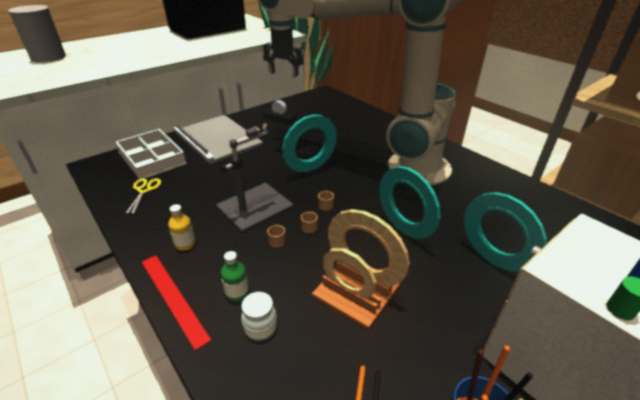

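View pics/top0.png

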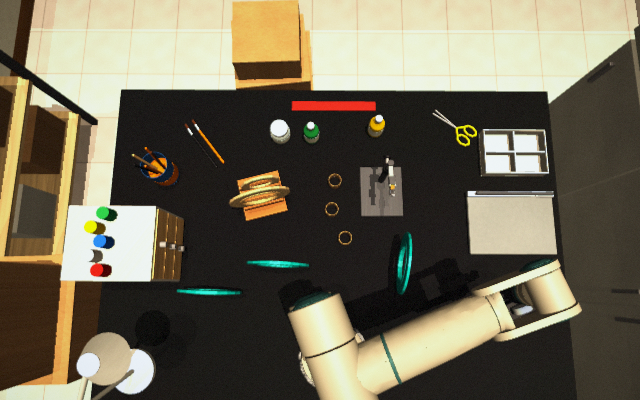

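The scene view shows the natural-wood hoop in its rack, centred near (368,246), and the stand's hook at about (240,145)-(268,130). The top view shows the hoop at (260,191) and the hook at about (390,185). I'll enlarge both areas.

Run:
```python
from h import *
s=cv2.imread('pics/scene0.png');t=cv2.imread('pics/top0.png')
def c(im,x,y,w,h,k): return cv2.resize(im[y:y+h,x:x+w],None,fx=k,fy=k,interpolation=cv2.INTER_CUBIC)
cv2.imwrite('pics/topc.png',np.vstack([c(t,225,160,80,65,5),]) if 0 else np.hstack([c(t,225,160,76,66,5.2),c(t,355,150,76,66,5.2)]))
cv2.imwrite('pics/scc.png',np.hstack([c(s,305,195,110,130,3.6),c(s,205,110,110,130,3.6)]))
```

```text
(no output)
```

View pics/topc.png

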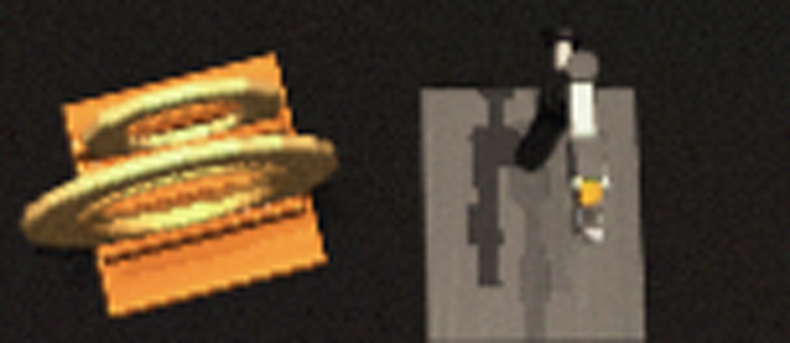

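View pics/scc.png

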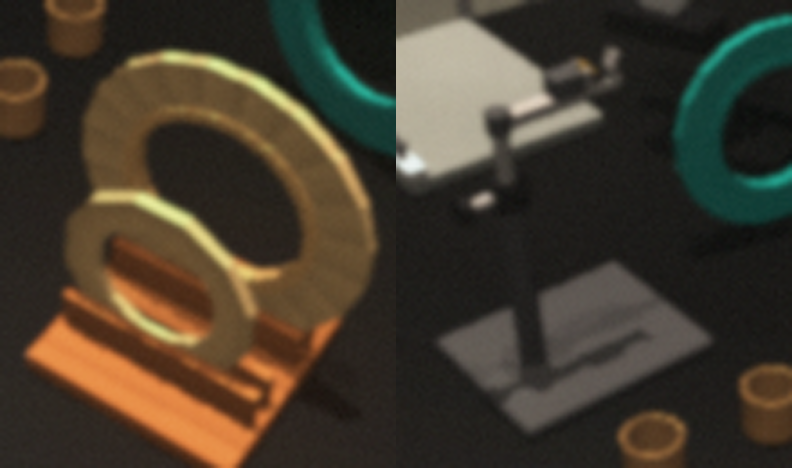

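The top crop shows the rack corners at px (62,105), (274,52), (327,262) and (110,318), with the large hoop's rim between (22,225) and (338,160). It also shows the orange keeper at (590,192), the tip at (594,230) and the post top at (583,65). The scene crop shows the tip at (612,52), the keeper at (583,68) and the post top at (498,118). The hoop's top is near (180,55) to (215,65).

```bash
cat >> h.py <<'E'
def tri(*obs):
    A=np.zeros((3,3));b=np.zeros(3);L=[]
    for d,u,v in obs:
        o,r=ray(d,u,v);r=r/np.linalg.norm(r);P=np.eye(3)-np.outer(r,r);A+=P;b+=P@o;L.append((o,P))
    x=np.linalg.solve(A,b); return x,[float(np.linalg.norm(P@(x-o)))*1e3 for o,P in L]
E
python3 - <<'E'
from h import *
np.set_printoptions(precision=4,suppress=True)
t=pickle.load(open('top0.pkl','rb'));s=pickle.load(open('scene0.pkl','rb'))
k=5.2
L=lambda x,y:(225+x/k,160+y/k)
R=lambda x,y:(355+(x-395)/k,150+y/k)
SL=lambda x,y:(305+x/3.6,195+y/3.6)
SR=lambda x,y:(205+(x-396)/3.6,110+y/3.6)
C=[atz(t,*L(*p),.015) for p in [(62,105),(274,52),(327,262),(110,318)]]
print('rack',np.array(C),np.mean(C,0),[np.linalg.norm(C[i]-C[i-1]) for i in range(4)])
for a,b in((0,1),(1,2),(2,3),(3,0)):
    e=C[b]-C[a];print(np.degrees(np.arctan2(e[1],e[0])))
e=[atz(t,*L(*p),.115) for p in[(22,225),(338,160)]];print('hoop ends',e,np.mean(e,0),np.linalg.norm(e[0]-e[1]))
for n,a,b in[('tip',(594,230),(612,52)),('keep',(590,192),(583,68)),('post',(583,65),(498,118))]:
    print(n,tri((t,*R(*a)),(s,*SR(*b))))
B=[atz(t,*R(*p),.012) for p in[(421,88),(634,88)]]+[atz(s,*SR(*p),.012) for p in[(437,342),(612,262),(713,340),(532,433)]]
print('base',np.array(B))
tcp=manip.sense()['eef_pos'];print(proj(s,tcp),proj(t,tcp))
E
```

```text
rack [[0.5961 0.3448 0.015 ]
 [0.6344 0.2003 0.015 ]
 [0.488  0.1608 0.015 ]
 [0.449  0.3063 0.015 ]] [0.5419 0.2531 0.015 ] [np.float64(0.15209301196295313), np.float64(0.1495008727375401), np.float64(0.1515637485051897), np.float64(0.15058322729028145)]
-75.16886639266056
-164.90002711485107
105.03297810088242
14.691648617825413
hoop ends [array([0.4942, 0.3465, 0.115 ]), array([0.5374, 0.147 , 0.115 ])] [0.5158 0.2468 0.115 ] 0.20408514268015385
tip (array([ 0.4991, -0.1712,  0.2517]), [0.5121111516939035, 0.5121111516938787])
keep (array([ 0.5237, -0.1712,  0.246 ]), [0.7485318219810071, 0.7485318219810106])
post (array([ 0.601 , -0.1695,  0.2324]), [2.03421409491731, 2.0342140949174383])
base [[ 0.6481 -0.0947  0.012 ]
 [ 0.6489 -0.2417  0.012 ]
 [ 0.6523 -0.2331  0.012 ]
 [ 0.4774 -0.2391  0.012 ]
 [ 0.4736 -0.0918  0.012 ]
 [ 0.6482 -0.0864  0.012 ]]
[283.6027  78.1211] [498.3541 288.3262]
```

Emit:
{"name": "arm_command", "arguments": {"steps": [{"grip":1,"xyz":[0.2,0.2,0.9],"twist":4},{"grip":1,"xyz":[0.6,0.8,1.5],"twist":12},{"grip":1,"xyz":[1.0,1.6,2.0],"twist":20},{"grip":1,"xyz":[1.4,2.4,2.4],"twist":28},{"grip":1,"xyz":[1.8,3.2,2.6],"twist":36},{"grip":1,"xyz":[2.2,4.0,2.6],"twist":44},{"grip":1,"xyz":[2.6,4.8,2.6],"twist":50},{"grip":1,"xyz":[3.0,5.6,2.6],"twist":56},{"grip":1,"xyz":[3.4,6.4,2.6],"twist":62},{"grip":1,"xyz":[3.8,7.2,2.6],"twist":68}], "grip_force": 40}}

```text
time_s: 1.1
eef_pos: [0.4168, -0.1119, 0.3611]
eef_rot: [[-0.066, 0.998, -0.0], [0.998, 0.066, 0.0], [0.0, -0.0, -1.0]]
wrist_force: [0.9, -0.7, 0.4]
finger_gap: 0.0856
grasp_force: 0.0
```

Emit:
{"name": "arm_command", "arguments": {"steps": [{"grip":1,"xyz":[0.2,0.8,0],"twist":2},{"grip":1,"xyz":[0.5,1.6,0],"twist":4},{"grip":1,"xyz":[0.8,2.4,0],"twist":6},{"grip":1,"xyz":[1.1,3.2,0],"twist":8},{"grip":1,"xyz":[1.3,4.0,0],"twist":10},{"grip":1,"xyz":[1.5,4.8,0],"twist":11},{"grip":1,"xyz":[1.7,5.6,0],"twist":11.3},{"grip":1,"xyz":[1.9,6.4,-0.3],"twist":11.3},{"grip":1,"xyz":[1.97,7.19,-0.8],"twist":11.3},{"grip":1,"xyz":[1.97,7.19,-1.5],"twist":11.3}]}}

```text
time_s: 2.1
eef_pos: [0.5148, 0.25, 0.2854]
eef_rot: [[-0.261, 0.965, 0.001], [0.965, 0.261, 0.001], [0.001, 0.001, -1.0]]
wrist_force: [0.0, -0.3, -0.7]
finger_gap: 0.0853
grasp_force: 0.0
```

Run:
```python
from h import *
np.set_printoptions(precision=4,suppress=True)
s=shot('scene','s1');t=shot('top','t1')
q=manip.sense();print(q['time_s'],q['eef_pos'],q['eef_rot'],q['joint_pos'],q['wrist_force'])
c=lambda im,x,y,w,h,k: cv2.resize(im[y:y+h,x:x+w],None,fx=k,fy=k,interpolation=cv2.INTER_CUBIC)
cv2.imwrite('pics/c1.png',np.hstack([c(s['image'],305,150,110,150,3.6),c(t['image'],205,130,110,150,3.6)]))
```

```text
2.2 [0.513  0.2461 0.2796] [[-0.2579  0.9661 -0.0109]
 [ 0.9662  0.2579 -0.0045]
 [-0.0016 -0.0117 -0.9999]] [ 21.9093  10.3881  66.798   -0.0075 103.4909   6.9632] [ 0.1536  0.2972 -0.752 ]
```

View pics/c1.png

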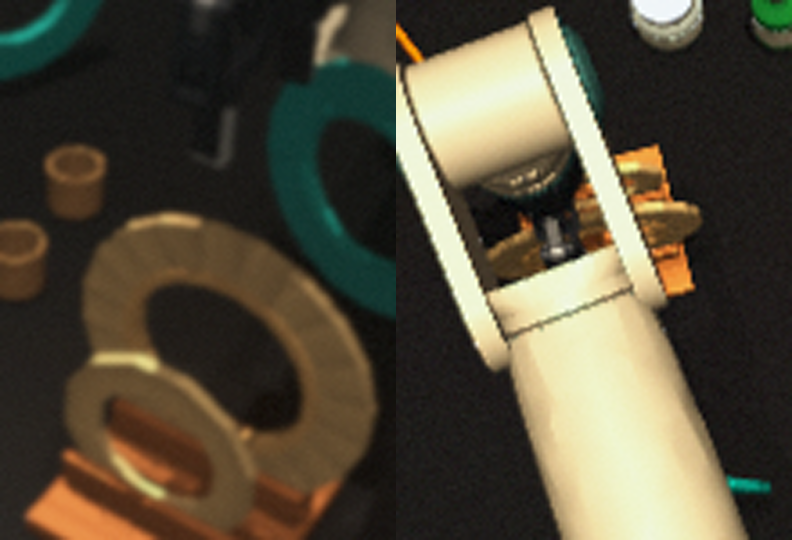

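The finger is visible at crop px (215,150) with the hoop's top below it. I'll check this by projecting the poses into the pictures.

Run:
```python
from h import *
s=pickle.load(open('s1.pkl','rb'));t=pickle.load(open('t1.pkl','rb'))
K=lambda p:(np.array(p)-[305,150])*3.6
a=np.array([.966,.258,0])
for n,p in [('hooptop',[.515,.246,.215]),('tcp',[.514,.248,.283]),('f+',np.array([.514,.248,.296])+.043*a),('f-',np.array([.514,.248,.296])-.043*a)]:
    print(n,K(proj(s,p)),proj(t,p))
th=np.linspace(0,2*np.pi,13)
c=np.array([.515,.246,.115]);u=np.array([-.258,.966,0])
print([K(proj(s,c+.1*(np.cos(x)*u+np.sin(x)*np.array([0,0,1])))).round().tolist() for x in th])
```

```text
hooptop [234.06643191 231.30122922] [255.32208935 190.94210612]
tcp [248.49720656 136.26527814] [251.09110022 186.43405503]
f+ [209.96711671 155.32042432] [247.07342139 171.49174243]
f- [288.44502596  80.86541313] [253.69794354 199.58938682]
[[369.0, 428.0], [360.0, 357.0], [310.0, 283.0], [234.0, 231.0], [159.0, 217.0], [106.0, 240.0], [87.0, 291.0], [102.0, 355.0], [146.0, 417.0], [209.0, 464.0], [278.0, 486.0], [338.0, 474.0], [369.0, 428.0]]
```

Emit:
{"name": "arm_command", "arguments": {"steps": [{"grip":1,"xyz":[0,0,-0.2],"twist":0},{"grip":1,"xyz":[0,0,-0.5],"twist":0},{"grip":1,"xyz":[0,0,-0.8],"twist":0},{"grip":1,"xyz":[0,0,-1.1],"twist":0},{"grip":1,"xyz":[0,0,-1.4],"twist":0},{"grip":1,"xyz":[0,0,-1.6],"twist":0},{"grip":1,"xyz":[0,0,-1.72],"twist":0},{"grip":1,"xyz":[0,0,-1.72],"twist":0},{"grip":1,"xyz":[0,0,-1.72],"twist":0},{"grip":1,"xyz":[0,0,-1.72],"twist":0}]}}

```text
time_s: 3.2
eef_pos: [0.5152, 0.2459, 0.2012]
eef_rot: [[-0.256, 0.967, 0.001], [0.967, 0.256, 0.001], [0.0, 0.002, -1.0]]
wrist_force: [-0.3, 0.1, 0.4]
finger_gap: 0.0849
grasp_force: 0.0
```

Emit:
{"name": "arm_command", "arguments": {"steps": [{"grip":0.5,"xyz":[0,0,0],"twist":0},{"grip":0.3,"xyz":[0,0,0],"twist":0},{"grip":0,"xyz":[0,0,0],"twist":0},{"grip":0,"xyz":[0,0,0],"twist":0},{"grip":0,"xyz":[0,0,0],"twist":0},{"grip":0,"xyz":[0,0,0],"twist":0},{"grip":0,"xyz":[0,0,0],"twist":0},{"grip":0,"xyz":[0,0,0],"twist":0},{"grip":0,"xyz":[0,0,0],"twist":0},{"grip":0,"xyz":[0,0,0],"twist":0}], "grip_force": 60}}

```text
time_s: 4.2
eef_pos: [0.515, 0.2459, 0.2005]
eef_rot: [[-0.256, 0.967, 0.0], [0.967, 0.256, 0.0], [0.0, 0.001, -1.0]]
wrist_force: [0.2, -0.0, 1.5]
finger_gap: 0.0062
grasp_force: 60.8
```

Emit:
{"name": "arm_command", "arguments": {"steps": [{"grip":0,"xyz":[0,0,0.1],"twist":0},{"grip":0,"xyz":[0,0,0.3],"twist":0},{"grip":0,"xyz":[0,0,0.6],"twist":0},{"grip":0,"xyz":[0,0,0.9],"twist":0},{"grip":0,"xyz":[0,0,1.2],"twist":0},{"grip":0,"xyz":[0,0,1.5],"twist":0},{"grip":0,"xyz":[0,0,1.8],"twist":0},{"grip":0,"xyz":[0,0,2.1],"twist":0},{"grip":0,"xyz":[0,0,2.3],"twist":0},{"grip":0,"xyz":[0,0,2.4],"twist":0}]}}

```text
time_s: 5.2
eef_pos: [0.5151, 0.2459, 0.322]
eef_rot: [[-0.256, 0.967, 0.002], [0.967, 0.256, 0.001], [0.0, 0.002, -1.0]]
wrist_force: [0.2, -0.1, -3.5]
finger_gap: 0.0065
grasp_force: 60.1
```

Emit:
{"name": "arm_command", "arguments": {"steps": [{"grip":0,"xyz":[-0.1,-0.1,0],"twist":0},{"grip":0,"xyz":[-0.3,-0.4,0],"twist":-1},{"grip":0,"xyz":[-0.6,-0.9,0],"twist":-3},{"grip":0,"xyz":[-0.9,-1.5,0],"twist":-5},{"grip":0,"xyz":[-1.1,-2.1,0],"twist":-7},{"grip":0,"xyz":[-1.3,-2.7,0],"twist":-9},{"grip":0,"xyz":[-1.45,-3.3,0],"twist":-11},{"grip":0,"xyz":[-1.5,-3.9,0],"twist":-13},{"grip":0,"xyz":[-1.5,-4.4,0],"twist":-14},{"grip":0,"xyz":[-1.5,-4.9,0],"twist":-14}]}}

```text
time_s: 6.2
eef_pos: [0.439, -0.0004, 0.3196]
eef_rot: [[-0.014, 1.0, -0.001], [1.0, 0.014, 0.0], [0.0, -0.001, -1.0]]
wrist_force: [-0.2, -0.3, -4.2]
finger_gap: 0.0062
grasp_force: 60.1
```

Emit:
{"name": "arm_command", "arguments": {"steps": [{"grip":0,"xyz":[0,-0.6,0],"twist":0},{"grip":0,"xyz":[0,-1.1,0],"twist":0},{"grip":0,"xyz":[0,-1.6,0],"twist":0},{"grip":0,"xyz":[0,-2.1,0],"twist":0},{"grip":0,"xyz":[0,-2.6,0],"twist":0},{"grip":0,"xyz":[0,-3.0,0],"twist":0},{"grip":0,"xyz":[0,-3.3,0],"twist":0},{"grip":0,"xyz":[0,-3.43,0],"twist":0},{"grip":0,"xyz":[0,-3.43,0],"twist":0},{"grip":0,"xyz":[0,-3.43,0],"twist":0}]}}

```text
time_s: 7.2
eef_pos: [0.4399, -0.1701, 0.3202]
eef_rot: [[-0.015, 1.0, 0.0], [1.0, 0.015, 0.0], [0.0, 0.0, -1.0]]
wrist_force: [0.3, 0.2, -3.9]
finger_gap: 0.0067
grasp_force: 60.1
```

Run:
```python
from h import *
np.set_printoptions(precision=4,suppress=True)
s=shot('scene','s2');t=shot('top','t2')
q=manip.sense();print(q['time_s'],q['eef_pos'],q['eef_rot'],q['wrist_force'],q['torque'])
c=lambda im,x,y,w,h,k: cv2.resize(im[y:y+h,x:x+w],None,fx=k,fy=k,interpolation=cv2.INTER_CUBIC)
cv2.imwrite('pics/c2.png',np.hstack([c(s['image'],215,75,110,150,3.6),c(t['image'],340,150,110,150,3.6)]))
```

```text
7.3 [ 0.44   -0.17    0.3204] [[-0.0157  0.9999  0.0002]
 [ 0.9999  0.0157  0.0001]
 [ 0.0001  0.0002 -1.    ]] [-0.0326  0.8686 -3.3908] [-0.0665  0.0427 -0.0112]
```

View pics/c2.png

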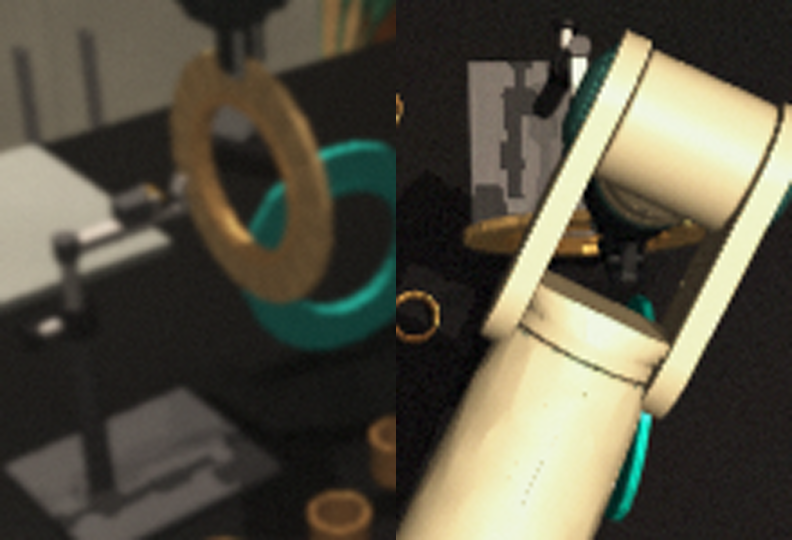

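The hoop hangs upright in the gripper, in front of the hook tip at crop px (180,195), well aligned. I'll enlarge the hook in the earlier pictures to fix its position more closely.

Run:
```python
from h import *
s=pickle.load(open('scene0.pkl','rb'));t=pickle.load(open('top0.pkl','rb'))
c=lambda im,x,y,w,h,k: cv2.resize(im[y:y+h,x:x+w],None,fx=k,fy=k,interpolation=cv2.INTER_LANCZOS4)
im=np.hstack([c(s['image'],225,115,50,50,8),c(t['image'],372,155,40,50,8)])
im=np.clip(im.astype(float)*1.6+20,0,255).astype('u1')
cv2.imwrite('pics/c3.png',im)
for X,zs in((.513,.23),(.516,.23),(.519,.23),(.516,.24)):
  for n,p in[('tiptop',[X-.017,-.171,zs+.019]),('keeper',[X+.0055,-.171,zs+.0125]),('prongtop',[X+.013,-.171,zs+.016])]:
    print(X,zs,n,((proj(s,p)-[225,115])*8).round(),((proj(t,p)-[372,155])*8+[400,0]).round())
```

```text
0.513 0.23 tiptop [327.  80.] [568. 324.]
0.513 0.23 keeper [272. 117.] [564. 269.]
0.513 0.23 prongtop [252. 114.] [565. 248.]
0.516 0.23 tiptop [320.  82.] [568. 317.]
0.516 0.23 keeper [265. 119.] [563. 261.]
0.516 0.23 prongtop [244. 116.] [564. 240.]
0.519 0.23 tiptop [312.  85.] [567. 309.]
0.519 0.23 keeper [257. 122.] [563. 254.]
0.519 0.23 prongtop [237. 119.] [564. 232.]
0.516 0.24 tiptop [317.  55.] [572. 311.]
0.516 0.24 keeper [262.  92.] [568. 256.]
0.516 0.24 prongtop [242.  89.] [569. 234.]
```

View pics/c3.png

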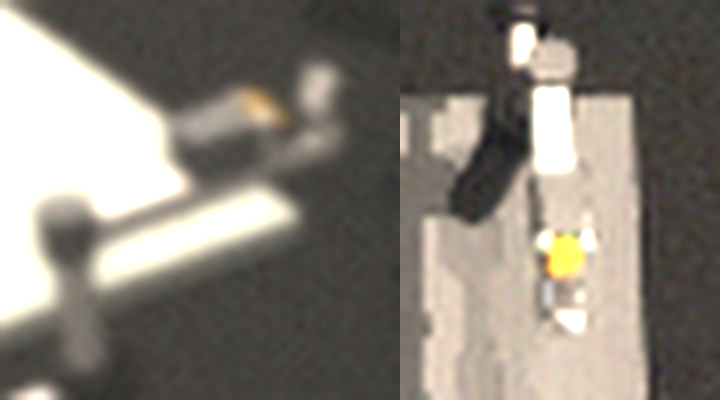

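The keeper is at scene (265,105) and top (564,257), and the tip top is at (320,72) and (570,318). That puts the stand origin at about (0.5155, -0.171) with the seat at z of about 0.2345. I'll move the hoop over the hook.

Emit:
{"name": "arm_command", "arguments": {"steps": [{"grip":0,"xyz":[0.1,0,0],"twist":0},{"grip":0,"xyz":[0.4,0,0],"twist":0},{"grip":0,"xyz":[0.7,0,0],"twist":0},{"grip":0,"xyz":[1.0,0,0],"twist":0},{"grip":0,"xyz":[1.3,0,0],"twist":0},{"grip":0,"xyz":[1.45,0,0],"twist":0},{"grip":0,"xyz":[1.51,0,0],"twist":0},{"grip":0,"xyz":[1.51,0,-0.2],"twist":0},{"grip":0,"xyz":[1.51,0,-0.5],"twist":0},{"grip":0,"xyz":[1.51,0,-0.6],"twist":0}]}}

```text
time_s: 8.3
eef_pos: [0.5145, -0.1705, 0.2881]
eef_rot: [[-0.015, 1.0, -0.003], [1.0, 0.015, 0.001], [0.001, -0.003, -1.0]]
wrist_force: [0.4, 0.0, -4.8]
finger_gap: 0.0063
grasp_force: 60.1
```

Emit:
{"name": "arm_command", "arguments": {"steps": [{"grip":0,"xyz":[0,0,0],"twist":0},{"grip":0,"xyz":[0,0,0],"twist":0},{"grip":0,"xyz":[0,0,-0.02],"twist":0},{"grip":0,"xyz":[0,0,-0.04],"twist":0},{"grip":0,"xyz":[0,0,-0.06],"twist":0},{"grip":0,"xyz":[0,0,-0.08],"twist":0},{"grip":0,"xyz":[0,0,-0.1],"twist":0},{"grip":0,"xyz":[0,0,-0.1],"twist":0},{"grip":0,"xyz":[0,0,-0.1],"twist":0},{"grip":0,"xyz":[0,0,-0.1],"twist":0}]}}

```text
time_s: 9.3
eef_pos: [0.5154, -0.1707, 0.2854]
eef_rot: [[-0.015, 1.0, 0.0], [1.0, 0.015, 0.0], [0.0, 0.0, -1.0]]
wrist_force: [0.1, 0.1, -3.1]
finger_gap: 0.0062
grasp_force: 60.1
```

Run:
```python
from h import *
np.set_printoptions(precision=4,suppress=True)
s=shot('scene','s3')
q=manip.sense();print(q['time_s'],q['eef_pos'],q['eef_rot'],q['wrist_force'],q['torque'])
c=lambda im,x,y,w,h,k: cv2.resize(im[y:y+h,x:x+w],None,fx=k,fy=k,interpolation=cv2.INTER_CUBIC)
cv2.imwrite('pics/c4.png',np.clip(c(s['image'],215,75,90,95,6).astype(float)*1.5,0,255).astype('u1'))
```

```text
9.35 [ 0.5154 -0.1707  0.2854] [[-0.0148  0.9999  0.0002]
 [ 0.9999  0.0148 -0.0001]
 [-0.0001  0.0002 -1.    ]] [-0.4136  0.0397 -3.8155] [-0.0075 -0.022  -0.0286]
```

View pics/c4.png

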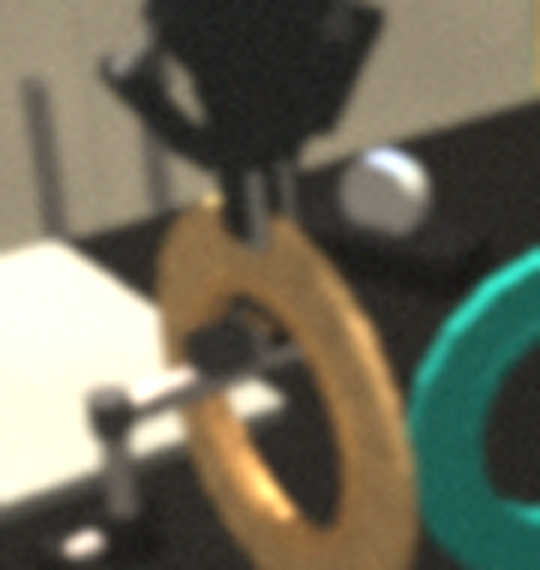

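The hook passes through the hoop, with the rear prong just below the rim at crop px (225,345). Nothing touches yet. Now I'll push down slowly, watching the force.

Emit:
{"name": "arm_command", "arguments": {"steps": [{"grip":0,"xyz":[0,0,-0.02],"twist":0},{"grip":0,"xyz":[0,0,-0.04],"twist":0},{"grip":0,"xyz":[0,0,-0.06],"twist":0},{"grip":0,"xyz":[0,0,-0.08],"twist":0},{"grip":0,"xyz":[0,0,-0.1],"twist":0},{"grip":0,"xyz":[0,0,-0.12],"twist":0},{"grip":0,"xyz":[0,0,-0.14],"twist":0},{"grip":0,"xyz":[0,0,-0.16],"twist":0},{"grip":0,"xyz":[0,0,-0.16],"twist":0},{"grip":0,"xyz":[0,0,-0.16],"twist":0}]}}

```text
time_s: 10.35
eef_pos: [0.5154, -0.1707, 0.2773]
eef_rot: [[-0.015, 1.0, 0.0], [1.0, 0.015, 0.0], [0.0, 0.0, -1.0]]
wrist_force: [-0.9, -0.3, -4.0]
finger_gap: 0.0059
grasp_force: 60.1
```

Emit:
{"name": "arm_command", "arguments": {"steps": [{"grip":0,"xyz":[0,0,-0.01],"twist":0},{"grip":0,"xyz":[0,0,-0.02],"twist":0},{"grip":0,"xyz":[0,0,-0.03],"twist":0},{"grip":0,"xyz":[0,0,-0.04],"twist":0},{"grip":0,"xyz":[0,0,-0.05],"twist":0},{"grip":0,"xyz":[0,0,-0.06],"twist":0},{"grip":0,"xyz":[0,0,-0.06],"twist":0},{"grip":0,"xyz":[0,0,-0.06],"twist":0},{"grip":0,"xyz":[0,0,-0.06],"twist":0},{"grip":0,"xyz":[0,0,-0.06],"twist":0}]}}

```text
time_s: 11.35
eef_pos: [0.5154, -0.1707, 0.2744]
eef_rot: [[-0.015, 1.0, 0.0], [1.0, 0.015, -0.0], [-0.0, 0.0, -1.0]]
wrist_force: [-3.8, -1.0, 1.5]
finger_gap: 0.0062
grasp_force: 60.9
```

Emit:
{"name": "arm_command", "arguments": {"steps": [{"grip":0,"xyz":[0,0,-0.01],"twist":0},{"grip":0,"xyz":[0,0,-0.02],"twist":0},{"grip":0,"xyz":[0,0,-0.03],"twist":0},{"grip":0,"xyz":[0,0,-0.04],"twist":0},{"grip":0,"xyz":[0,0,-0.05],"twist":0},{"grip":0,"xyz":[0,0,-0.06],"twist":0},{"grip":0,"xyz":[0,0,-0.06],"twist":0},{"grip":0,"xyz":[0,0,-0.06],"twist":0},{"grip":0,"xyz":[0,0,-0.06],"twist":0},{"grip":0,"xyz":[0,0,-0.06],"twist":0}]}}

```text
time_s: 12.35
eef_pos: [0.515, -0.1706, 0.27]
eef_rot: [[-0.015, 1.0, -0.002], [1.0, 0.015, 0.001], [0.001, -0.002, -1.0]]
wrist_force: [-4.8, -0.4, -3.4]
finger_gap: 0.0061
grasp_force: 60.2
```

```bash
python3 -c "
from h import *
q=manip.sense();print(q['wrist_force'],q['torque'],q['eef_pos'])"
```

```text
[-4.80373172 -0.39656463 -3.39092191] [-0.06541604  0.91813436 -0.03263594] [ 0.51504391 -0.17059454  0.27003501]
```

Emit:
{"name": "arm_command", "arguments": {"steps": [{"grip":0,"xyz":[0,0,-0.01],"twist":0},{"grip":0,"xyz":[0,0,-0.02],"twist":0},{"grip":0,"xyz":[0,0,-0.03],"twist":0},{"grip":0,"xyz":[0,0,-0.04],"twist":0},{"grip":0,"xyz":[0,0,-0.05],"twist":0},{"grip":0,"xyz":[0,0,-0.06],"twist":0},{"grip":0,"xyz":[0,0,-0.06],"twist":0},{"grip":0,"xyz":[0,0,-0.06],"twist":0},{"grip":0,"xyz":[0,0,-0.06],"twist":0},{"grip":0,"xyz":[0,0,-0.06],"twist":0}]}}

```text
time_s: 13.35
eef_pos: [0.5154, -0.1707, 0.2683]
eef_rot: [[-0.015, 1.0, -0.0], [1.0, 0.015, 0.0], [0.0, -0.0, -1.0]]
wrist_force: [-5.0, 0.5, -4.1]
finger_gap: 0.0062
grasp_force: 60.2
```

Emit:
{"name": "arm_command", "arguments": {"steps": [{"grip":0,"xyz":[0,0,-0.01],"twist":0},{"grip":0,"xyz":[0,0,-0.02],"twist":0},{"grip":0,"xyz":[0,0,-0.03],"twist":0},{"grip":0,"xyz":[0,0,-0.04],"twist":0},{"grip":0,"xyz":[0,0,-0.05],"twist":0},{"grip":0,"xyz":[0,0,-0.06],"twist":0},{"grip":0,"xyz":[0,0,-0.06],"twist":0},{"grip":0,"xyz":[0,0,-0.06],"twist":0},{"grip":0,"xyz":[0,0,-0.06],"twist":0},{"grip":0,"xyz":[0,0,-0.06],"twist":0}]}}

```text
time_s: 14.35
eef_pos: [0.5154, -0.1707, 0.2653]
eef_rot: [[-0.015, 1.0, 0.0], [1.0, 0.015, 0.0], [0.0, 0.0, -1.0]]
wrist_force: [-3.4, 1.0, -3.4]
finger_gap: 0.0065
grasp_force: 60.2
```

Emit:
{"name": "arm_command", "arguments": {"steps": [{"grip":0,"xyz":[0,0,-0.01],"twist":0},{"grip":0,"xyz":[0,0,-0.02],"twist":0},{"grip":0,"xyz":[0,0,-0.03],"twist":0},{"grip":0,"xyz":[0,0,-0.04],"twist":0},{"grip":0,"xyz":[0,0,-0.04],"twist":0},{"grip":0,"xyz":[0,0,-0.04],"twist":0},{"grip":0,"xyz":[0,0,-0.04],"twist":0},{"grip":0,"xyz":[0,0,-0.04],"twist":0},{"grip":0,"xyz":[0,0,-0.04],"twist":0},{"grip":0,"xyz":[0,0,-0.04],"twist":0}]}}

```text
time_s: 15.35
eef_pos: [0.5153, -0.1706, 0.2629]
eef_rot: [[-0.015, 1.0, -0.001], [1.0, 0.015, 0.0], [0.0, -0.001, -1.0]]
wrist_force: [-2.5, -0.3, -8.8]
finger_gap: 0.0061
grasp_force: 59.5
```

Emit:
{"name": "arm_command", "arguments": {"steps": [{"grip":0,"xyz":[0,0,-0.01],"twist":0},{"grip":0,"xyz":[0,0,-0.02],"twist":0},{"grip":0,"xyz":[0,0,-0.02],"twist":0},{"grip":0,"xyz":[0,0,-0.02],"twist":0},{"grip":0,"xyz":[0,0,-0.02],"twist":0},{"grip":0,"xyz":[0,0,-0.02],"twist":0},{"grip":0,"xyz":[0,0,-0.02],"twist":0},{"grip":0,"xyz":[0,0,-0.02],"twist":0},{"grip":0,"xyz":[0,0,-0.02],"twist":0},{"grip":0,"xyz":[0,0,-0.02],"twist":0}]}}

```text
time_s: 16.35
eef_pos: [0.5155, -0.1707, 0.2626]
eef_rot: [[-0.015, 1.0, 0.001], [1.0, 0.015, -0.0], [-0.0, 0.001, -1.0]]
wrist_force: [-4.6, 1.0, -2.6]
finger_gap: 0.0064
grasp_force: 60.3
```

Emit:
{"name": "arm_command", "arguments": {"steps": [{"grip":0,"xyz":[0,0,-0.01],"twist":0},{"grip":0,"xyz":[0,0,-0.02],"twist":0},{"grip":0,"xyz":[0,0,-0.02],"twist":0},{"grip":0,"xyz":[0,0,-0.02],"twist":0},{"grip":0,"xyz":[0,0,-0.02],"twist":0},{"grip":0,"xyz":[0,0,-0.02],"twist":0},{"grip":0,"xyz":[0,0,-0.02],"twist":0},{"grip":0,"xyz":[0,0,-0.02],"twist":0},{"grip":0,"xyz":[0,0,-0.02],"twist":0},{"grip":0,"xyz":[0,0,-0.02],"twist":0}]}}

```text
time_s: 17.35
eef_pos: [0.5155, -0.1707, 0.2615]
eef_rot: [[-0.015, 1.0, 0.0], [1.0, 0.015, -0.0], [-0.0, 0.0, -1.0]]
wrist_force: [-2.7, 0.4, 1.2]
finger_gap: 0.0066
grasp_force: 60.8
```

Emit:
{"name": "arm_command", "arguments": {"steps": [{"grip":0,"xyz":[0,0,-0.01],"twist":0},{"grip":0,"xyz":[0,0,-0.02],"twist":0},{"grip":0,"xyz":[0,0,-0.02],"twist":0},{"grip":0,"xyz":[0,0,-0.02],"twist":0},{"grip":0,"xyz":[0,0,-0.02],"twist":0},{"grip":0,"xyz":[0,0,-0.02],"twist":0},{"grip":0,"xyz":[0,0,-0.02],"twist":0},{"grip":0,"xyz":[0,0,-0.02],"twist":0},{"grip":0,"xyz":[0,0,-0.02],"twist":0},{"grip":0,"xyz":[0,0,-0.02],"twist":0}]}}

```text
time_s: 18.35
eef_pos: [0.5155, -0.1707, 0.2608]
eef_rot: [[-0.015, 1.0, 0.001], [1.0, 0.015, -0.0], [-0.0, 0.001, -1.0]]
wrist_force: [-4.9, 0.2, 6.1]
finger_gap: 0.0061
grasp_force: 61.4
```

Emit:
{"name": "arm_command", "arguments": {"steps": [{"grip":0,"xyz":[0,0,-0.01],"twist":0},{"grip":0,"xyz":[0,0,-0.01],"twist":0},{"grip":0,"xyz":[0,0,-0.01],"twist":0},{"grip":0,"xyz":[0,0,-0.01],"twist":0},{"grip":0,"xyz":[0,0,-0.01],"twist":0},{"grip":0,"xyz":[0,0,-0.01],"twist":0},{"grip":0,"xyz":[0,0,-0.01],"twist":0},{"grip":0,"xyz":[0,0,-0.01],"twist":0},{"grip":0,"xyz":[0,0,-0.01],"twist":0},{"grip":0,"xyz":[0,0,-0.01],"twist":0}]}}

```text
time_s: 19.35
eef_pos: [0.5155, -0.1708, 0.2607]
eef_rot: [[-0.015, 1.0, 0.001], [1.0, 0.015, -0.001], [-0.001, 0.001, -1.0]]
wrist_force: [-5.0, -0.6, 7.3]
finger_gap: 0.0063
grasp_force: 61.6
```

Run:
```python
from h import *
np.set_printoptions(precision=4,suppress=True)
s=shot('scene','s4')
q=manip.sense();print(q['time_s'],q['eef_pos'],q['wrist_force'],q['torque'])
c=lambda im,x,y,w,h,k: cv2.resize(im[y:y+h,x:x+w],None,fx=k,fy=k,interpolation=cv2.INTER_LANCZOS4)
cv2.imwrite('pics/c5.png',np.clip(c(s['image'],225,85,70,60,11).astype(float)*1.8+15,0,255).astype('u1'))
```

```text
19.4 [ 0.5155 -0.1708  0.2607] [-5.0876  0.4378  7.0177] [0.0613 0.8995 0.0412]
```

View pics/c5.png

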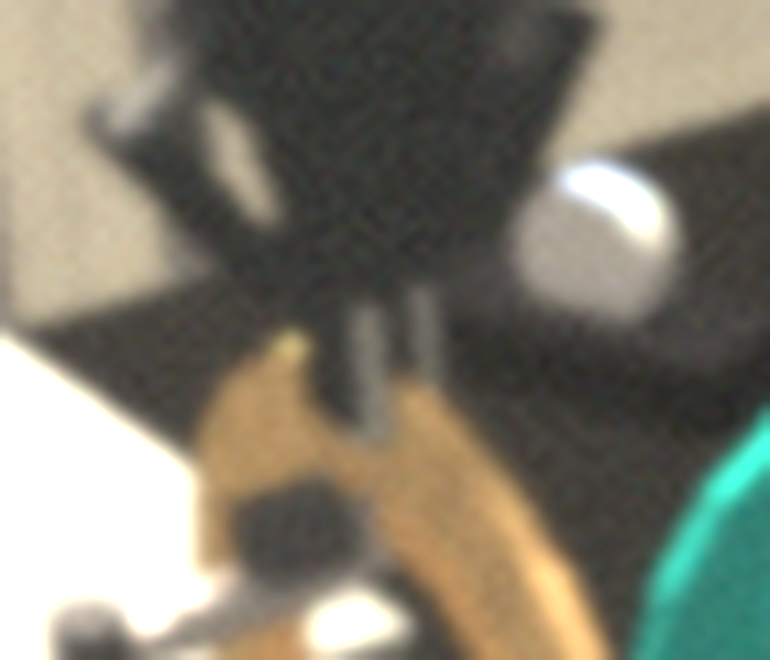

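The rim sits low, with the clamp block at px (300,530), but the keeper is hidden. I'll test it by feel: lift a little and see whether it holds.

Emit:
{"name": "arm_command", "arguments": {"steps": [{"grip":0,"xyz":[0,0,0.02],"twist":0},{"grip":0,"xyz":[0,0,0.04],"twist":0},{"grip":0,"xyz":[0,0,0.05],"twist":0},{"grip":0,"xyz":[0,0,0.05],"twist":0},{"grip":0,"xyz":[0,0,0.05],"twist":0},{"grip":0,"xyz":[0,0,0.05],"twist":0},{"grip":0,"xyz":[0,0,0.05],"twist":0},{"grip":0,"xyz":[0,0,0.05],"twist":0},{"grip":0,"xyz":[0,0,0.05],"twist":0},{"grip":0,"xyz":[0,0,0.05],"twist":0}]}}

```text
time_s: 20.4
eef_pos: [0.5152, -0.1707, 0.262]
eef_rot: [[-0.015, 1.0, -0.001], [1.0, 0.015, 0.0], [0.0, -0.001, -1.0]]
wrist_force: [-2.9, -0.9, -2.9]
finger_gap: 0.0059
grasp_force: 60.2
```

Emit:
{"name": "arm_command", "arguments": {"steps": [{"grip":0,"xyz":[0,0,0.01],"twist":0},{"grip":0,"xyz":[0,0,0.02],"twist":0},{"grip":0,"xyz":[0,0,0.02],"twist":0},{"grip":0,"xyz":[0,0,0.02],"twist":0},{"grip":0,"xyz":[0,0,0.02],"twist":0},{"grip":0,"xyz":[0,0,0.02],"twist":0},{"grip":0,"xyz":[0,0,0.02],"twist":0},{"grip":0,"xyz":[0,0,0.02],"twist":0},{"grip":0,"xyz":[0,0,0.02],"twist":0},{"grip":0,"xyz":[0,0,0.02],"twist":0}]}}

```text
time_s: 21.4
eef_pos: [0.5153, -0.1706, 0.263]
eef_rot: [[-0.015, 1.0, -0.001], [1.0, 0.015, 0.0], [0.0, -0.001, -1.0]]
wrist_force: [-4.0, 0.7, -9.5]
finger_gap: 0.0058
grasp_force: 59.4
```

Lifting gives a downward pull of about 6 N, so the keeper has snapped above the bead. I'll lower it back and shift slightly towards -x to take the flange off the keeper.

Emit:
{"name": "arm_command", "arguments": {"steps": [{"grip":0,"xyz":[0,0,-0.02],"twist":0},{"grip":0,"xyz":[0,0,-0.04],"twist":0},{"grip":0,"xyz":[0,0,-0.04],"twist":0},{"grip":0,"xyz":[-0.01,0,-0.04],"twist":0},{"grip":0,"xyz":[-0.02,0,-0.04],"twist":0},{"grip":0,"xyz":[-0.03,0,-0.04],"twist":0},{"grip":0,"xyz":[-0.04,0,-0.04],"twist":0},{"grip":0,"xyz":[-0.04,0,-0.04],"twist":0},{"grip":0,"xyz":[-0.04,0,-0.04],"twist":0},{"grip":0,"xyz":[-0.04,0,-0.04],"twist":0}]}}

```text
time_s: 22.4
eef_pos: [0.5136, -0.1708, 0.2616]
eef_rot: [[-0.015, 1.0, 0.001], [1.0, 0.015, -0.0], [-0.0, 0.001, -1.0]]
wrist_force: [-1.6, -1.2, -0.8]
finger_gap: 0.0063
grasp_force: 60.6
```

```bash
python3 -c "
from h import *
q=manip.sense();print(q['wrist_force'],q['torque'],q['eef_pos'])"
```

```text
[-1.62287589 -1.21368039 -0.83913836] [-0.08138126  0.20303534  0.00379761] [ 0.51357195 -0.17077921  0.26160767]
```

Emit:
{"name": "arm_command", "arguments": {"steps": [{"grip":0,"xyz":[-0.01,0,0],"twist":0},{"grip":0,"xyz":[-0.02,0,0],"twist":0},{"grip":0,"xyz":[-0.02,0,0],"twist":0},{"grip":0,"xyz":[-0.02,0,0],"twist":0},{"grip":0.1,"xyz":[-0.02,0,0],"twist":0},{"grip":0.15,"xyz":[-0.02,0,0],"twist":0},{"grip":0.25,"xyz":[-0.02,0,0],"twist":0},{"grip":0.35,"xyz":[-0.02,0,0],"twist":0},{"grip":0.4,"xyz":[-0.02,0,0],"twist":0},{"grip":0.4,"xyz":[-0.02,0,0],"twist":0}]}}

```text
time_s: 23.4
eef_pos: [0.5124, -0.1707, 0.2613]
eef_rot: [[-0.015, 1.0, -0.0], [1.0, 0.015, 0.0], [0.0, -0.0, -1.0]]
wrist_force: [0.5, 0.7, 0.0]
finger_gap: 0.0341
grasp_force: 0.0
```

Emit:
{"name": "arm_command", "arguments": {"steps": [{"grip":0.4,"xyz":[0,0,0],"twist":0},{"grip":0.4,"xyz":[0,0,0.1],"twist":0},{"grip":0.4,"xyz":[0,0,0.3],"twist":0},{"grip":0.4,"xyz":[0,0,0.6],"twist":0},{"grip":0.4,"xyz":[0,0,0.9],"twist":0},{"grip":0.4,"xyz":[0,0,1.2],"twist":0},{"grip":0.4,"xyz":[0,0,1.5],"twist":0},{"grip":0.4,"xyz":[-0.2,0,1.8],"twist":0},{"grip":0.4,"xyz":[-0.8,0,2.0],"twist":0},{"grip":0.4,"xyz":[-1.4,0,2.2],"twist":0}]}}

```text
time_s: 24.4
eef_pos: [0.4412, -0.1706, 0.3724]
eef_rot: [[-0.015, 1.0, 0.0], [1.0, 0.015, -0.0], [-0.0, 0.0, -1.0]]
wrist_force: [-0.3, -0.4, 0.5]
finger_gap: 0.034
grasp_force: 0.0
```

Run:
```python
from h import *
np.set_printoptions(precision=4,suppress=True)
s=shot('scene','s5');t=shot('top','t5')
q=manip.sense();print(q['time_s'],q['eef_pos'],q['wrist_force'],q['finger_gap'])
c=lambda im,x,y,w,h,k: cv2.resize(im[y:y+h,x:x+w],None,fx=k,fy=k,interpolation=cv2.INTER_LANCZOS4)
im=np.hstack([c(s['image'],220,70,80,100,5),c(t['image'],350,140,80,100,5)])
cv2.imwrite('pics/c6.png',np.clip(im.astype(float)*1.6+15,0,255).astype('u1'))
K=lambda p:((proj(s,p)-[220,70])*5).round().tolist()
o=np.array([.5135,-.171,.1745])
print('top',K(o+[0,0,.1]),'bot',K(o-[0,0,.1]),'in top',K(o+[0,0,.06]),'in bot',K(o-[0,0,.06]),'+y',K(o+[0,.1,0]),'-y',K(o-[0,.1,0]))
```

```text
24.5 [ 0.4402 -0.1708  0.3753] [0.2592 0.0849 0.0907] 0.034287689154275026
top [198.0, 241.0] bot [228.0, 551.0] in top [204.0, 309.0] in bot [222.0, 494.0] +y [316.0, 480.0] -y [122.0, 338.0]
```

View pics/c6.png

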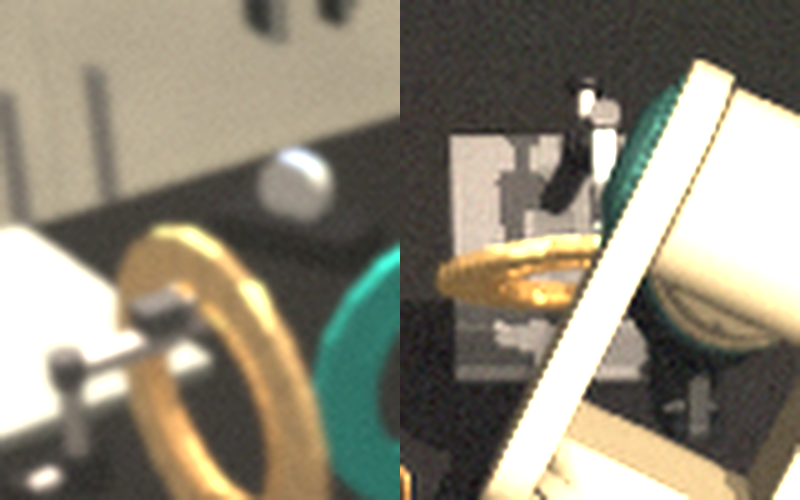

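The hoop hangs on the hook where expected: its top is at scene crop (198,235) and the gripper is clear. One more settle call, then I'll hand in.

Emit:
{"name": "arm_command", "arguments": {"steps": [{"grip":0.4,"xyz":[0,0,0],"twist":0},{"grip":0.4,"xyz":[0,0,0],"twist":0},{"grip":0.4,"xyz":[0,0,0],"twist":0},{"grip":0.4,"xyz":[0,0,0],"twist":0},{"grip":0.4,"xyz":[0,0,0],"twist":0},{"grip":0.4,"xyz":[0,0,0],"twist":0},{"grip":0.4,"xyz":[0,0,0],"twist":0},{"grip":0.4,"xyz":[0,0,0],"twist":0},{"grip":0.4,"xyz":[0,0,0],"twist":0},{"grip":0.4,"xyz":[0,0,0],"twist":0}]}}

```text
time_s: 25.5
eef_pos: [0.4424, -0.1707, 0.3713]
eef_rot: [[-0.015, 1.0, 0.0], [1.0, 0.015, -0.0], [-0.0, 0.0, -1.0]]
wrist_force: [0.4, 0.8, 0.0]
finger_gap: 0.034
grasp_force: 0.0
```

Run:
```python
from h import *
t=pickle.load(open('t5.pkl','rb'));s=shot('scene','s6');s0=pickle.load(open('s5.pkl','rb'))
print('left end',atz(t,357.5,195,.1745))
print('motion',np.abs(s['image'][110:190,235:290].astype(int)-s0['image'][110:190,235:290]).mean(),'bg',np.abs(s['image'][300:380,100:200].astype(int)-s0['image'][300:380,100:200]).mean())
```

```text
left end [ 0.51224515 -0.07132237  0.1745    ]
motion 1.5454545454545454 bg 1.0379583333333333
```

Left rim end is at (0.512, -0.071), so the hoop is centred on the hook, straight and still.

```bash
python3 -c "
from plant import manip
print(manip.job_done())"
```

```text
the job is handed in; nothing more can be done
None
```

The larger hoop hangs seated on the J-hook, let go and still, and the job is handed in; the keeper was hidden from view, but a test lift was held down by about 6 N, so I take it to have snapped out above the bead.

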